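# Put the soldering iron away on charge without breaking its ceramic shaft

### The arm

A 6-joint arm with a two-finger parallel gripper is mounted at the origin on the work surface. World frame = base frame: x ahead of the robot, y to its left, z up, the work surface at z = 0. Lengths are in mm, angles in rad, forces in N, time in s.
With the tool pointing down it reaches from about 400 to 825 mm from the base axis. Payload 7 kg.
Tool frame: the origin (TCP) lies at the very end of the fingers, on their centre line; the grasp point (between the pads) lies 19 mm behind it; z points along the fingers, y is the line along which they close (so a half turn about z gives the same grasp; the last joint's range is limited). The gripper opens to 88 mm and grips with 3 to 60 N. Pads are 19 mm wide; open, the fingers measure 130 mm over their backs; the gripper's body (78 mm by 193 mm) begins 47 mm behind the grasp point.
Start: joints at [-1.018, 0.359, 0.012, 0, -1.224, -0.288], TCP at [176.632, -651.457, 226.561] pointing down, gripper open.
Joint ranges: [-3.07, 3.07], [-1.43, 2.12], [-1.02, 1.25], [-3.03, 1.67], [-3.05, -0], [-3.03, 3.03]. Speed limits (rad/s): [2.39, 2.39, 3.01, 3.14, 3.14, 3.14].

### API

Orientations are given as a unit quaternion [x, y, z, w].
In Python, from plant import bot gives the robot as it stands. Calls block until the motion is done:
- bot.move_ptp(position, orientation): joint-space move of the TCP to a pose.
- bot.line_to(position, velocity=150, ori=None): straight line of the TCP; ori=None keeps the orientation; velocity is the mean speed in mm/s.
- bot.move_joints(angles): joint-space move.
- bot.move_gripper(opening, force=None): finger opening in mm; force is the grip in N (None keeps the last); returns when the fingers have stopped.
- bot.pause(seconds).
- bot.solve_ik(position, orientation): joint angles nearest the present ones, or None.
- bot.read_state(): the state.
- bot.camera(name): name is "scene" or "side" or "wrist"; returns the picture (384x512x3 uint8, red, green, blue); there is no depth.
- bot.get_calibration(name): a dict with "fx", "fy", "cx", "cy" (pixels), "distortion" ([k1, k2, p1, p2, k3] as OpenCV has them; the pictures are not rectified), "view" (4x4, takes a point from world to camera coordinates); the wrist camera has in their place "T_tool_cam" (4x4, takes a point from camera to tool coordinates, whose origin is the TCP and whose axes are the flange's). Camera axes: x right, y up, looking along -z (the intrinsics and any distortion apply to the point x, -y, -z); pixel columns grow to the right and rows downward; lengths in mm; the calibration is good to about 2 mm. A picture is of the moment at which its call begins: read the wrist's pose just before it. get_calibration takes no time and is no camera call.
A pose or a line that the arm cannot do raises bot.Unreachable and nothing moves.
- bot.close_job(): hands the job in; it is judged then, once.
The state is a dict: "t": time; "joint_pos": joint angles; "qvel": joint speeds; "tau": joint torques, N m; "tcp_pos": TCP position; "eef_rot": TCP orientation; "contact_force": force on the tool from outside, world axes, zero at the start; "moment": the same for the moment, N m; "width": finger opening in mm; "finger_force": force on a finger pad.
Only numpy, scipy, OpenCV 4.12 (cv2) and the standard library are available. Lean on these libraries where they do the work, as an engineer would, in place of code of your own. Each camera call takes 0.05 s, during which the arm holds its last target. There are 200 camera calls.

### The job

Put the cold cordless soldering iron back in its stand: holding it lightly by its thin-walled handle, slide its brittle ceramic shaft tip-first down through both of the stand's sloping eyelets until the flange rests on the upper one, and let go. Then start the charge by pressing the button on the charger gently all the way in. Do not squeeze the handle hard, let nothing press hard on the shaft, and leave the other things on the bench where they are.

Things in the scene. Friction and masses are not known exactly. Their poses are not given: they have to be found in the camera images.
- iron: Loose cordless soldering iron, 200 mm, 0.09 to 0.15 kg. x axis: along it to the tip; z up as it lies. Origin: on the axis, centre of flange's front face. Square sections: black flange 38 mm, x -10 to 0; grey handle 26 mm, x -110 to -10; black cap 38 mm, x -120 to -110. Lies on flange and cap, axis 19 mm up. Mass centre near x -17. Handle breaks if finger forces on it sum above 90 N (45 N a side)
- shaft: The iron's brittle white ceramic shaft, fixed to the iron and with the same origin and axes: comes out of the steel barrel of the iron (14 mm diameter, x = 0 to 16, tapering to 10 mm at 22); 10 mm diameter to x = 65 mm, then a steel cone narrowing to 4 mm diameter at x = 80. It breaks if anything presses on it (tip included) with more than 15 N
- iron_tip (a point): The tip of the iron, 80 mm from the flange's face on the axis
- stand: Iron stand, fixed to the bench: dark steel base 170 x 100 x 12 mm with two posts carrying the eyelets. Origin: centre of the base's underside. The eyelets' axis lies in its x-z plane; the iron goes in from its +x side (which faces the robot), sloping down towards -x. Stand and eyelets may be pressed by the iron with at most 20 N
- eyelet: Two coaxial steel rings on the stand, outer diameter 36, each 8 mm thick: upper x 0 to 8 mm, hole 18; lower x 55 to 63, hole 16. Origin: centre of upper ring's mouth, 30 mm along stand's +x, 125 mm up. x axis: insertion direction, 35 deg below level; z square to it, up. The seated iron has its origin and x axis here, sagging about 5 deg once let go; friction may stop it sliding home.
- charger: Charger, fixed: grey box 110 x 85 x 45 mm. Origin: centre of its underside. Button on its top, at x = -25 mm. The charger may be pressed with at most 25 N
- charge_button_top (a point): Centre of the top of the charger's white push button, 28 mm diameter, pressed straight down
- charge_button (a joint): Travel of the button in m: 0 out, 0.006 fully in; a spring (5 N when fully in) returns it. It counts as pressed beyond 0.0045
- solder_spool: Bystander: black solder spool, 64 mm diameter, 46 mm high, standing on its end. Origin: centre of its underside
- flux_jar: Bystander: small jar, 48 mm diameter, 55 mm high. Origin: centre of its underside
- screwdriver: Bystander: screwdriver 170 mm long, lying along its x axis
- multimeter: Bystander: grey multimeter 160 x 80 x 34 mm lying flat. Origin: centre of its underside
- parts_bin: Bystander: clear open bin 140 x 110 x 60 mm. Origin: centre of its underside
- mug: Bystander: white mug 80 mm diameter, 90 mm high. Origin: centre of its underside
- circuit_board: Bystander: green circuit board 120 x 80 mm, up to 18 mm high. Origin: centre of its underside

How it is judged (in metres and radians):
On the way, in this order (a step that is already met when the one before it is completed fails the run):
1. the iron is threaded through both eyelets with its flange on the upper one, and let go (x of iron in the frame of eyelet between -0.006 and 0.003 m and y of iron in the frame of eyelet between -0.009 and 0.009 m and z of iron in the frame of eyelet between -0.009 and 0.009 m and angle between the x axis of iron and the x axis of eyelet, either way round below 0.2 rad and x of iron_tip in the frame of eyelet above 0.06 m and contact force between the fingers and iron below 0.1 N), for 0.3 s.
2. with the iron in its stand, the charger's button is pressed fully in (all of step 1 and value of joint charge_button above 0.0045 m), for 0.02 s.
At the end, for the whole second after the job is handed in: The iron hangs at rest in the stand, let go, its shaft through both eyelets: flange face within 6 mm of the upper eyelet's mouth and within 9 mm of its axis sideways, iron within 0.2 rad of the eyelets' axis; the button has been pressed in after that and is out again (all of step 1 and linear speed of iron below 0.02 m/s and value of joint charge_button below 0.002 m); the robot touches nothing.
It fails at once if the handle is squeezed: fingers press on the iron with more than 90 N in all (contact force between the fingers and iron above 90 N).
It fails at once if anything presses on the ceramic shaft with more than 15 N (contact force between shaft and anything else above 15 N).
It fails at once if the iron is pushed against the stand with more than 20 N (contact force between iron and stand above 20 N).
It fails at once if the charger is pressed with more than 25 N (contact force between charger and anything else above 25 N).
It fails at once if a bystander is moved by more than 30 mm (distance of any of solder_spool, flux_jar, screwdriver, multimeter, parts_bin, mug, circuit_board from where it was at the start of the episode above 0.03 m).
It also fails if it takes over 69 s, if anything falls off the work surface, if the arm or the gripper's body presses on something with over 40 N, if the wrist force passes 120 N, or if a joint passes its speed limit or range.

## Working session

There is one attempt and no reset: what is moved stays moved. The work goes in short steps, each a Python script; the robot and the scene stay as the last script left them, time stands still between calls to the robot, and variables do not carry over. Pictures are saved under pics/ and viewed, at most 10 in all, crops included, and the job is handed in when it is done.

```bash
mkdir -p pics; ls
python3 - <<'E'
from plant import bot
import cv2,numpy as np
s=bot.read_state();print(s)
for n in("scene","side","wrist"):
    cv2.imwrite(f"pics/{n}0.png",bot.camera(n)[:,:,::-1])
    c=bot.get_calibration(n);print(n,{k:np.round(v,4).tolist() for k,v in c.items()})
a=[cv2.imread(f"pics/{n}0.png") for n in("scene","side")]
E
```

```text
pics
{'t': 0.0, 'joint_pos': array([-1.01790311e+00,  3.59396891e-01,  1.10395804e-02, -3.44352288e-04,
       -1.22411472e+00, -2.88121495e-01]), 'qvel': array([-0.00143343,  0.0004911 ,  0.00030283,  0.00179166, -0.00122907,
       -0.00084822]), 'tau': array([-3.91808380e-04, -5.82709050e+01,  2.93055421e+01,  6.99737817e+00,
        6.98700955e-03, -1.62398596e-04]), 'tcp_pos': array([ 176.48905016, -650.99542923,  225.6088838 ]), 'eef_rot': array([-1.31941325e-01,  9.91257161e-01,  8.30943142e-04, -1.94249794e-04]), 'contact_force': array([-0.65227072, -0.11546197, -0.02082047]), 'moment': array([-0.01899245,  0.01883443,  0.06751553]), 'finger_force': 0.0, 'width': 87.98046704916702}
scene {'fx': 378.4686, 'fy': 378.4686, 'cx': 251.0637, 'cy': 193.9996, 'distortion': [-0.0835, 0.0, 0.0, 0.0, 0.0], 'view': [[0.0184, 0.9997, -0.0156, -2.077], [-0.7859, 0.0241, 0.6178, 371.3806], [0.618, 0.0008, 0.7861, -1511.0447], [0.0, 0.0, 0.0, 1.0]]}
side {'fx': 425.6459, 'fy': 425.6459, 'cx': 252.7697, 'cy': 196.511, 'distortion': [0.0375, 0.0, 0.0, 0.0, 0.0], 'view': [[-0.8092, -0.5874, -0.0145, 456.9417], [0.4447, -0.6284, 0.6382, -311.8043], [-0.384, 0.51, 0.7697, -1133.8062], [0.0, 0.0, 0.0, 1.0]]}
wrist {'fx': 296.6056, 'fy': 296.6056, 'cx': 255.8215, 'cy': 193.8656, 'distortion': [-0.0029, 0.0, 0.0, 0.0, 0.0], 'T_tool_cam': [[-0.0004, 0.9556, 0.2948, 80.0944], [1.0, 0.0001, 0.0008, -0.4047], [0.0007, 0.2948, -0.9556, -158.2276], [0.0, 0.0, 0.0, 1.0]]}
```

View pics/scene0.png

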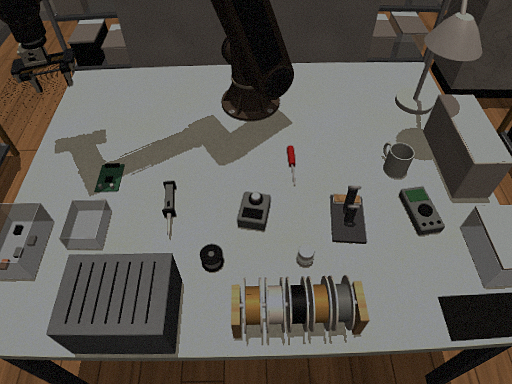

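View pics/side0.png

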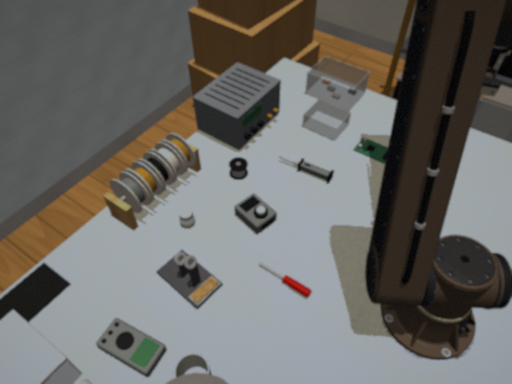

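The scene view shows the iron near (169,205) with its tip at (170,237), the charger at (254,210) with its button at (256,197), and the stand at (349,217). The side view shows the iron at (308,168), the charger at (256,212) and the stand at (190,277). I'll get rough positions by casting rays, then look closer with the wrist camera.

```bash
cat > h.py <<'E'
from plant import bot
import cv2,numpy as np
from scipy.spatial.transform import Rotation as R
def cam(name,st=None):
    c=bot.get_calibration(name)
    K=np.array([[c['fx'],0,c['cx']],[0,c['fy'],c['cy']],[0,0,1]]);D=np.array(c['distortion'])
    if name=='wrist':
        T=np.eye(4);T[:3,:3]=R.from_quat(st['eef_rot']).as_matrix();T[:3,3]=st['tcp_pos']
        P=T@np.array(c['T_tool_cam'])      # cam->world
    else: P=np.linalg.inv(np.array(c['view']))
    return K,D,P
def ray(C,uv):
    K,D,P=C
    x,y=cv2.undistortPoints(np.array([[uv]],float),K,D)[0,0]
    d=P[:3,:3]@np.array([x,-y,-1]);return P[:3,3],d/np.linalg.norm(d)
def plane(C,uv,z):
    o,d=ray(C,uv);return o+d*(z-o[2])/d[2]
def tri(rs):
    A=0;b=0
    for o,d in rs:
        M=np.eye(3)-np.outer(d,d);A=A+M;b=b+M@o
    p=np.linalg.solve(A,b);return p,[np.linalg.norm((np.eye(3)-np.outer(d,d))@(p-o)) for o,d in rs]
def proj(C,p):
    K,D,P=C
    V=np.diag([1,-1,-1,1])@np.linalg.inv(P)
    return cv2.projectPoints(np.array(p,float).reshape(-1,3),V[:3,:3],V[:3,3],K,D)[0].reshape(-1,2)
def down(yaw):  # tool x axis at yaw in world, z down
    c,s=np.cos(yaw),np.sin(yaw)
    return R.from_matrix(np.array([[c,s,0],[s,-c,0],[0,0,-1]])).as_quat()
E
python3 - <<'E'
from h import *
S=cam('scene');Q=cam('side')
for n,a,b,z in(("cap",(169,184),(330,177),19),("tip",(169,237),(281,159),19),("button",(256,197),(262,210),50),("standbase",(349,222),(190,278),12)):
    print(n,plane(S,a,z).round(),plane(Q,b,z).round())
p=(480,-150,330)
for yaw in np.radians([0,90,180,-90]):
    print(yaw,bot.solve_ik(p,down(yaw)))
print(down(0),R.from_quat(bot.read_state()['eef_rot']).as_matrix().round(2))
E
```

```text
cap [ 438. -273.   19.] [ 440. -269.   19.]
tip [ 640. -249.   19.] [ 621. -245.   19.]
button [524.   8.  50.] [532.  -4.  50.]
standbase [598. 286.  12.] [574. 287.  12.]
0.0 [ 0.08841926  0.0175434  -0.18281607  0.         -1.37043686  1.48237707]
1.5707963267948966 None
3.141592653589793 [ 0.08841926  0.0175434  -0.18281607  0.         -1.37043686 -1.65921559]
-1.5707963267948966 [ 0.08841926  0.0175434  -0.18281607  0.         -1.37043686 -0.08841926]
[1. 0. 0. 0.] [[-0.97 -0.26 -0.  ]
 [-0.26  0.97  0.  ]
 [ 0.    0.   -1.  ]]
```

Run:
```python
from h import *
import json
# feasibility: final tilt of tool about world y, stand side
for th in (35,25,15,5):
  for yaw in(-.1,.1):
    a=np.radians(th);z=np.array([-np.sin(a),0,-np.cos(a)]);x=np.array([np.cos(a),0,-np.sin(a)])
    Rz=R.from_euler('z',yaw).as_matrix();M=Rz@np.column_stack([x,np.cross(z,x),z])
    print(th,yaw,[bot.solve_ik(np.array([550-d,287,140+.7*d]),R.from_matrix(M).as_quat()) is not None for d in(20,60,120)])
def look(n,p,yaw=0):
    bot.move_ptp(p,down(yaw));bot.pause(.3)
    s=bot.read_state();im=bot.camera('wrist')[:,:,::-1];cv2.imwrite(f'pics/{n}.png',im)
    json.dump({k:np.array(s[k]).tolist() for k in('tcp_pos','eef_rot')},open(f'pics/{n}.json','w'));print(n,s['t'],s['tcp_pos'].round(1));return im
a=look('iron',(550,-255,160)); b=look('chg',(550,0,200)); c=look('st1',(560,250,300)); d=look('st2',(500,330,300))
cv2.imwrite('pics/m1.png',cv2.resize(np.vstack([np.hstack([a,b]),np.hstack([c,d])]),(800,600),interpolation=cv2.INTER_AREA))
```

```text
35 -0.1 [True, True, True]
35 0.1 [True, True, True]
25 -0.1 [True, True, True]
25 0.1 [True, True, True]
15 -0.1 [True, True, True]
15 0.1 [True, True, True]
5 -0.1 [True, True, True]
5 0.1 [True, True, True]
iron 2.425 [ 549.8 -255.5  160. ]
chg 3.7833 [550.   -1.  199.7]
st1 5.1833 [560.2 249.  299.8]
st2 6.0167 [500.5 329.2 300. ]
```

View pics/m1.png

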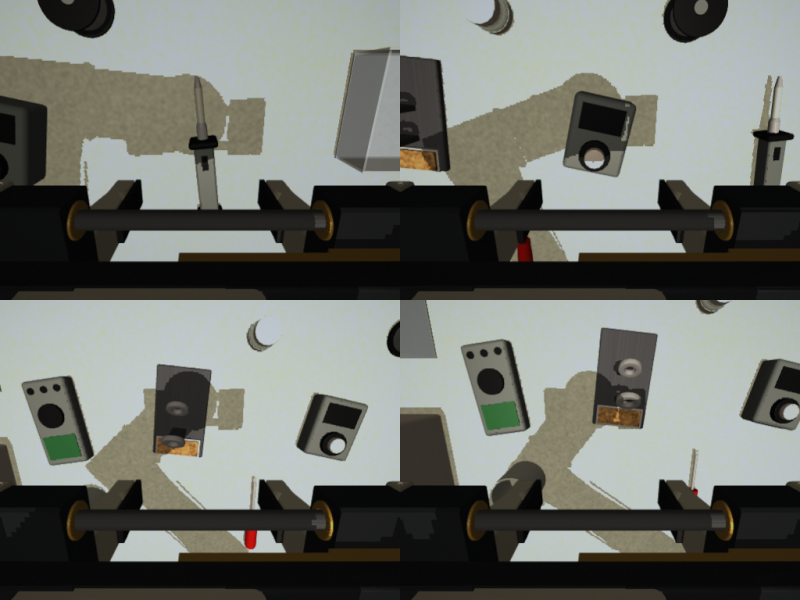

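The mosaic shows the iron at about (262,185) of its 512-px frame, with its tip up at (252,98). The charger button is at (248,199). The stand appears in st1 near (233,180) and in st2 near (290,100), with both rings visible. I'll enlarge the crops to measure.

Run:
```python
import cv2,numpy as np
def crop(n,x,y,w,h,s):
    im=cv2.imread(f'pics/{n}.png')[y:y+h,x:x+w]
    im=np.clip(im.astype(float)*1.5,0,255).astype(np.uint8)
    im=cv2.resize(im,None,fx=s,fy=s,interpolation=cv2.INTER_CUBIC)
    for i in range(0,w,20): cv2.putText(im,str(x+i),(i*s,8),0,.3,(0,0,255),1);cv2.line(im,(i*s,10),(i*s,16),(0,0,255),1)
    for i in range(0,h,20): cv2.putText(im,str(y+i),(0,i*s+4),0,.3,(255,0,0),1);cv2.line(im,(18,i*s),(24,i*s),(255,0,0),1)
    return im
a=crop('iron',225,85,65,150,4);b=crop('st1',185,75,95,140,4)[:, :];c=crop('st2',235,20,100,150,4)
H=600;pad=lambda i:cv2.copyMakeBorder(i,0,H-i.shape[0],0,0,cv2.BORDER_CONSTANT)
m=np.hstack([pad(a)[:,:],pad(c)]);print(m.shape);cv2.imwrite('pics/m2.png',m);cv2.imwrite('pics/m3.png',b)
```

```text
(600, 660, 3)
```

View pics/m2.png

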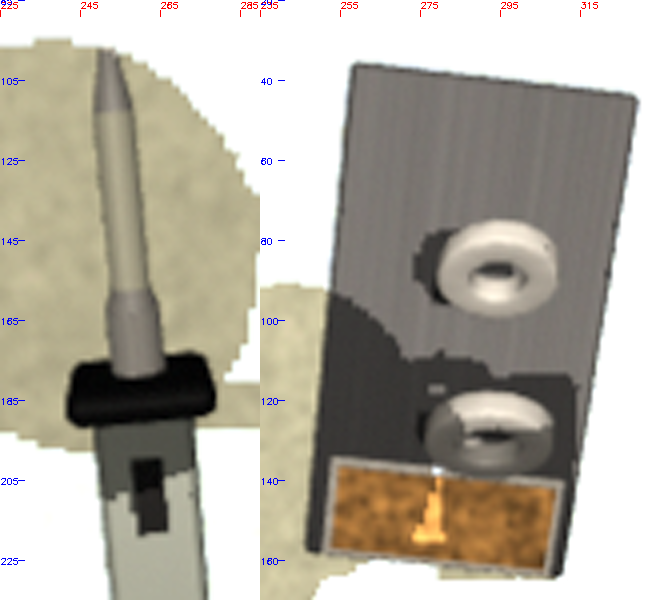

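View pics/m3.png

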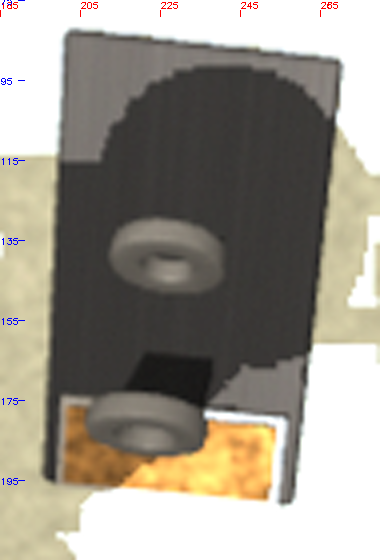

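m2 shows the iron's tip at (251,97), with the barrel meeting the flange at about (259,177). In st2 the lower ring is at (294,87) and the upper at (292,128). m3 (st1) shows the lower ring at (226,139) and the upper at (221,180). Now I'll triangulate and check against the given sizes.

```bash
cat >> h.py <<'E'
import json
def wc(n): return cam('wrist',{k:np.array(v) for k,v in json.load(open(f'pics/{n}.json')).items()})
E
python3 - <<'E'
from h import *
I,C,A,B=[wc(n) for n in('iron','chg','st1','st2')]
f=lambda x,y,x0,y0:(x/4+x0-.375,y/4+y0-.375)
i=lambda x,y:f(x,y,225,85); a=lambda x,y:f(x,y,185,75); b=lambda x,y:f(x-260,y,235,20)
U,eU=tri([ray(A,a(147,423)),ray(B,b(489,432))]);L,eL=tri([ray(A,a(166.5,255.5)),ray(B,b(497,268.5))])
d=L-U;print('up',U.round(1),eU,'lo',L.round(1),eL,'len',np.linalg.norm(d),'yaw',np.arctan2(d[1],d[0]),'slope',np.degrees(np.arcsin(-d[2]/np.linalg.norm(d))))
for nm,CC,g,q in(('st1',A,a,[(68,30),(341,63),(292,503),(43,480)]),('st2',B,b,[(354,63),(637,97),(560,577),(306,550)])):
    P=np.array([plane(CC,g(*k),12)[:2] for k in q]);print(nm,P.round(1).tolist(),'c',P.mean(0).round(1))
    e=P[0]-P[3]+P[1]-P[2];print(' yaw',np.arctan2(e[1],e[0]),[np.linalg.norm(P[k]-P[k-1]).round(1) for k in range(4)])
for p,z in(((105,48),19),((120,200),19),((132,300),19),((137.5,370),19),((146,450),32),((157,590),32)): print('iron',plane(I,i(*p),z).round(1))
# button by colour
im=cv2.imread('pics/chg.png');m=(im.min(2)>150).astype(np.uint8);m[:185]=0;m[218:]=0;m[:,:228]=0;m[:,270:]=0
n,l,s,c=cv2.connectedComponentsWithStats(m);k=1+s[1:,4].argmax();print('btn',s[k],c[k],plane(C,c[k],50).round(1))
for n in('st1','st2'):
    im=cv2.imread(f'pics/{n}.png');print(n,proj(wc(n),[524,0,50]))
E
```

```text
up [553.7 288.6 123.7] [np.float64(0.20357716898108102), np.float64(0.2035771689809009)] lo [598.  284.3  92.3] [np.float64(0.14668697652854293), np.float64(0.1466869765285102)] len 54.47009259006057 yaw -0.09670340080499787 slope 35.21668849138767
st1 [[667.6, 324.5], [656.5, 228.1], [491.7, 245.5], [501.5, 343.6]] c [579.3 285.4]
 yaw -0.1097164592392754 [np.float64(167.2), np.float64(97.0), np.float64(165.6), np.float64(98.5)]
st2 [[667.2, 325.1], [656.7, 228.7], [490.7, 246.4], [501.3, 343.2]] c [579.  285.8]
 yaw -0.10743422647391473 [np.float64(167.0), np.float64(97.0), np.float64(166.9), np.float64(97.4)]
iron [ 635.2 -251.4   19. ]
iron [ 599.3 -254.9   19. ]
iron [ 574.1 -257.9   19. ]
iron [ 555.8 -259.4   19. ]
iron [ 538.1 -261.4   32. ]
iron [ 499.5 -264.4   32. ]
btn [237 205  24  11 168] [248.16666667 209.51785714] [516.9   6.9  50. ]
st1 [[429.25947496 187.05690874]]
st2 [[494.83772524 145.19397072]]
```

Everything checks out: the ring spacing is 54.5 mm (55 given), the slope is 35.2°, and the base is 167x97 mm. Grasping the iron now.

```bash
cat >> h.py <<'E'
E0=np.array([550.2,288.9,125.5]);YAW=-0.106
def eframe(yaw=YAW,sl=35):
    return R.from_euler('ZY',[yaw,np.radians(sl)]).as_matrix()  # cols: x insertion, y, z up
def tool(M): return R.from_matrix(M@np.diag([1,-1,-1])).as_quat()
GX,GZ=-30,-15   # TCP in iron frame
def tcp(O,M): return O+M@np.array([GX,0,GZ])
def iron():  # iron origin, from state
    s=bot.read_state();M=R.from_quat(s['eef_rot']).as_matrix()@np.diag([1,-1,-1])
    return s['tcp_pos']-M@np.array([GX,0,GZ]),M,s
E
python3 - <<'E'
from h import *
M=R.from_euler('z',.0955).as_matrix();O=np.array([555.6,-259.2,19]);p=tcp(O,M);q=tool(M)
bot.move_gripper(60)
bot.move_ptp(p+[0,0,70],q);bot.line_to(p,80)
s=bot.read_state();print(s['t'],s['tcp_pos'],p,s['contact_force'])
bot.move_gripper(20,15);s=bot.read_state();print(s['width'],s['finger_force'],s['contact_force'])
bot.line_to(p+[0,0,40],60);s=bot.read_state();print(s['width'],s['finger_force'],s['contact_force'])
bot.line_to(p+[0,0,230],200)
M=eframe();O=E0-115*M[:,0];bot.line_to(tcp(O,M),200,tool(M));bot.pause(.4)
O2,M2,s=iron();print(s['t'],O,O2,s['width'],s['finger_force'],s['contact_force'],s['moment'])
for n in('scene','side','wrist'):
    cv2.imwrite(f'pics/pre_{n}.png',bot.camera(n)[:,:,::-1])
json.dump({k:np.array(s[k]).tolist() for k in('tcp_pos','eef_rot')},open('pics/pre_wrist.json','w'))
pts=[O2,O2+M2[:,0]*80,E0,E0+M[:,0]*63]
for n in('scene','side'): print(n,proj(cam(n),pts).round(1).tolist())
print('wrist',proj(wc('pre_wrist'),pts).round(1).tolist())
g=lambda n,x,y,w,h,s:cv2.resize(np.clip(cv2.imread(f'pics/pre_{n}.png')[y:y+h,x:x+w]*1.4,0,255).astype(np.uint8),None,fx=s,fy=s,interpolation=cv2.INTER_CUBIC)
cv2.imwrite('pics/m4.png',np.hstack([g('wrist',200,40,80,160,3.75),np.vstack([g('side',140,220,120,75,4),g('scene',290,150,120,75,4)])]))
E
```

```text
10.0583 [ 526.15932058 -262.16278962    4.43757712] [ 525.73669981 -262.06064707    4.        ] [ 0.11873385 -0.10580405  0.52352093]
25.938849740787123 14.99967098236084 [-0.02035477  0.41189384  1.20540946]
26.212340077234355 14.999518543481827 [-0.02333938 -0.52313874 -1.50382966]
16.05 [456.52624912 298.86677448 191.46129018] [456.50408197 298.82725954 191.47415172] 25.89606371756411 14.99961644411087 [ 0.1130586   0.6396384  -1.28371859] [-0.30639685 -2.0463302  -0.00932368]
scene [[356.3, 145.9], [355.1, 173.6], [354.5, 185.8], [353.4, 207.8]]
side [[214.4, 270.1], [197.7, 264.2], [190.9, 261.8], [179.6, 257.8]]
wrist [[255.0, 204.9], [254.7, 30.0], [254.5, -68.2], [254.1, -294.0]]
```

View pics/m4.png

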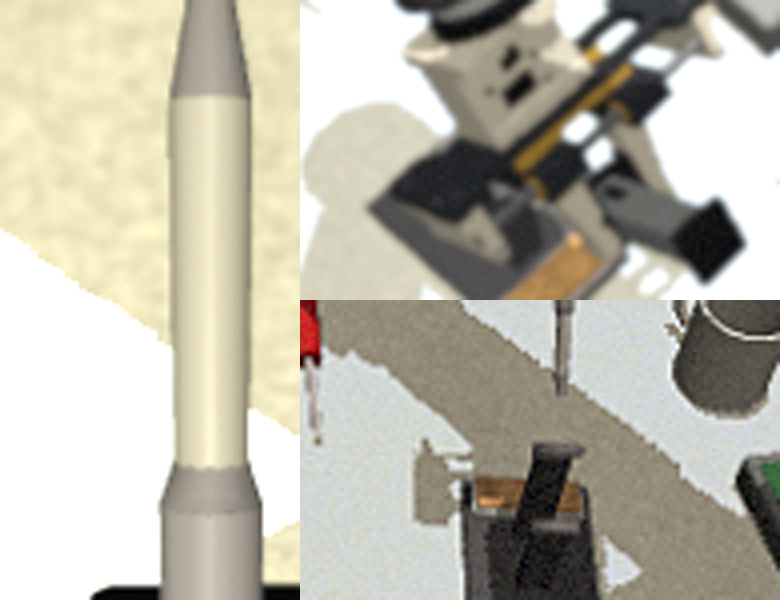

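The wrist crop shows the shaft central: taper start at row ~165–177, cone start at row ~65, axis column ~256. The scene crop puts the tip at (355.5,173), against (355.1,173.6) predicted. The side view is blocked by the gripper. I'll check the in-hand pitch numerically.

Run:
```python
from h import *
W=wc('pre_wrist');O,M,s=iron()
for x,r,obs in((0,7,None),(16,7,(211.5,513)),(22,5,(211,467)),(65,5,(209,95)),(79,2,(209,8))):
    p=proj(W,[O+M@[x,0,r],O+M@[x,r*.9,r*.4],O+M@[x,-r*.9,r*.4],O+M@[x,0,0]]).round(1)
    print(x,p.tolist(),obs and (200+obs[0]/3.75-.4,40+obs[1]/3.75-.4))
```

```text
0 [[254.9, 209.6], [242.4, 206.7], [267.5, 206.7], [254.9, 204.8]] None
16 [[254.8, 177.8], [241.9, 175.7], [267.8, 175.7], [254.9, 174.3]] (255.99999999999997, 176.4)
22 [[254.8, 164.4], [245.5, 163.2], [264.2, 163.2], [254.9, 162.4]] (255.86666666666665, 164.13333333333333)
65 [[254.7, 66.2], [244.5, 67.0], [264.9, 67.0], [254.7, 67.5]] (255.33333333333334, 64.93333333333332)
79 [[254.6, 31.5], [250.4, 32.2], [258.8, 32.2], [254.6, 32.6]] (255.33333333333334, 41.733333333333334)
```

```bash
cat > ins.py <<'E'
from h import *
def go(d0,d1,step,off=(0,0),lim=3,v=30):
    """advance iron origin from -d0 to -d1 along eyelet axis, off: y,z offset in eyelet frame"""
    M=eframe();d=d0
    while d>d1+1e-6:
        d=max(d-step,d1);bot.line_to(tcp(E0+M@np.array([-d,off[0],off[1]]),M),v)
        O,_,s=iron();f=M.T@(s['contact_force']-base)
        print(round(d,1),'t%.2f'%s['t'],'F',f.round(1),'Mo',(M.T@(s['moment']-mb)).round(2),'pos',(M.T@(O-E0)).round(1),round(s['width'],2))
        if np.linalg.norm(f)>lim: print('STOP');break
    return d
s=bot.read_state();base=s['contact_force'];mb=s['moment']
E
python3 - <<'E'
import ins
from ins import *
d=go(115,85,30);
s=bot.read_state();ins.base=s['contact_force'];ins.mb=s['moment']
d=go(d,40,5)
E
```

```text
85 t17.35 F [ 0.3 -0.2  0. ] Mo [ 0.02  0.04 -0.01] pos [-85.2   0.1   0.1] 25.78
80 t17.67 F [-0.6  0.7  0.1] Mo [-0.06 -0.01  0.03] pos [-79.8  -0.   -0.1] 25.75
75 t17.98 F [-0.4 -0.1 -0. ] Mo [-0.06  0.01  0.04] pos [-74.8  -0.1  -0.2] 25.37
70 t18.30 F [-1.1 -0.2  0.4] Mo [-0.11 -0.03  0.03] pos [-69.8  -0.1  -0.2] 25.81
65 t18.62 F [-0.1 -0.3  0. ] Mo [-0.05  0.06 -0.02] pos [-64.8  -0.1  -0.2] 26.12
60 t18.93 F [-0.5  0.4  0.7] Mo [-0.1   0.04  0.02] pos [-59.8  -0.1  -0.1] 26.23
55 t19.25 F [-0.3 -0.1 -0.2] Mo [-0.04 -0.    0.03] pos [-54.8  -0.1  -0.2] 25.7
50 t19.57 F [-0.4  0.5  0.7] Mo [-0.08 -0.03  0.06] pos [-49.8  -0.1  -0.2] 25.66
45 t19.88 F [-1.   1.   0.2] Mo [-0.02  0.01  0.04] pos [-44.8  -0.1  -0.2] 25.97
40 t20.20 F [-0.8  0.4  0.3] Mo [-0.08  0.02  0.09] pos [-39.8  -0.1  -0.2] 26.0
```

Run:
```python
from h import *
im=bot.camera('wrist')[:,:,::-1];s=bot.read_state();W=cam('wrist',s)
c=cv2.resize(np.clip(im[0:200,170:340]*1.5,0,255).astype(np.uint8),None,fx=3,fy=3,interpolation=cv2.INTER_CUBIC);cv2.imwrite('pics/m5.png',c)
M=eframe()
for x in(0,8,55,63): 
    p=proj(W,[E0+M@[x,0,18],E0+M@[x,18,0],E0+M@[x,-18,0],E0+M@[x,0,0]]);print(x,((p-[170,0])*3).round().tolist())
```

```text
0 [[254.0, 385.0], [140.0, 375.0], [369.0, 375.0], [254.0, 375.0]]
8 [[254.0, 324.0], [138.0, 322.0], [371.0, 322.0], [254.0, 322.0]]
55 [[253.0, -84.0], [124.0, -30.0], [383.0, -30.0], [254.0, -30.0]]
63 [[253.0, -164.0], [122.0, -97.0], [385.0, -98.0], [254.0, -97.0]]
```

View pics/m5.png

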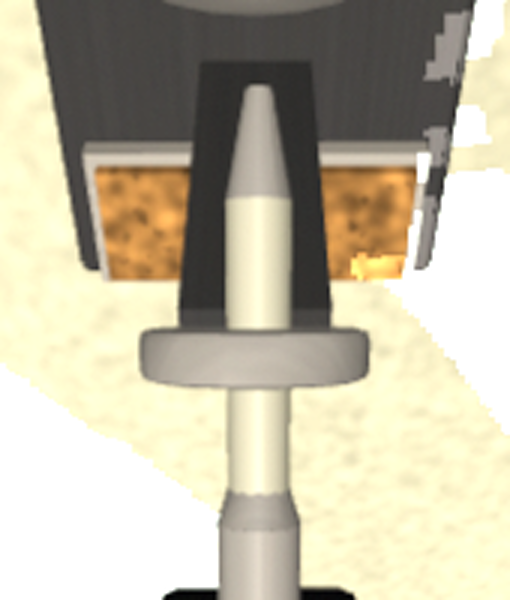

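The ring spans columns 140–368 (centre 254), and the shaft centre is at 258.5. The shaft is threaded through the upper ring, about 0.7 mm to the right, so I'll correct that and continue.

Run:
```python
import ins
from ins import *
d=go(40,24,4,(.7,.5))
if d<=24.01: d=go(d,4,4,(.7,.5))
if d<=4.01: d=go(d,-1,1,(.7,.5),v=12)
```

```text
36 t20.53 F [-0.  0. -0.] Mo [-0.03  0.07 -0.03] pos [-35.8   0.7   0.4] 25.98
32 t20.82 F [0.1 0.5 0.2] Mo [ 0.04  0.01 -0.03] pos [-31.8   0.6   0.3] 25.93
28 t21.10 F [ 0.6  1.1 -0.8] Mo [ 0.08  0.07 -0.06] pos [-27.8   0.6   0.4] 26.0
24 t21.38 F [0.7 0.1 0.6] Mo [ 0.06  0.07 -0.1 ] pos [-23.8   0.6   0.4] 25.81
20 t21.67 F [0.  1.4 0.5] Mo [ 0.07  0.07 -0.09] pos [-19.8   0.6   0.3] 25.84
16 t21.95 F [-0.3  0.7 -0.4] Mo [ 0.06  0.01 -0.09] pos [-15.8   0.7   0.3] 26.09
12 t22.23 F [0.  1.3 0.1] Mo [-0.02  0.02 -0.08] pos [-11.8   0.6   0.3] 25.97
8 t22.52 F [-0.4 -0.1 -0.5] Mo [ 0.    0.03 -0.08] pos [-7.8  0.6  0.3] 25.87
4 t22.80 F [-0.6  0.5 -0.7] Mo [ 0.05  0.01 -0.09] pos [-3.8  0.6  0.3] 25.88
3 t23.05 F [0.7 1.1 0.3] Mo [-0.    0.1  -0.09] pos [-3.   0.7  0.5] 25.74
2 t23.30 F [0.8 0.5 0.3] Mo [ 0.01  0.02 -0.1 ] pos [-2.   0.7  0.5] 26.09
1 t23.55 F [-0.3  1.   0.2] Mo [ 0.02  0.13 -0.08] pos [-1.   0.7  0.5] 26.12
0 t23.80 F [-8.   1.3  1.5] Mo [ 0.12  2.8  -0.04] pos [-1.   0.7  0.5] 25.81
STOP
```

Run:
```python
from ins import *
M=eframe();p=tcp(E0+M@np.array([-.7,.7,.5]),M)
bot.line_to(p,12);bot.pause(.2);s=bot.read_state();print((M.T@s['contact_force']).round(1))
bot.move_gripper(50);bot.pause(.3)
bot.line_to(p+M@[0,0,90.],120);s=bot.read_state();print(s['t'],s['contact_force'],s['width'])
bot.line_to(p+np.array([-20.,-60,130]),200);bot.pause(.2)
O,_,s=iron();W=cam('wrist',s)
ims=[bot.camera(n)[:,:,::-1] for n in('side','scene','wrist')]
for n,i in zip(('side','scene','wrist'),ims):cv2.imwrite(f'pics/post_{n}.png',i)
for n,x0,y0 in(('side',140,220),('scene',290,150)):
    pts=[E0,E0+M@[-120.,0,0]];print(n,(proj(cam(n),pts)-[x0,y0]).round(1)*4)
print(proj(W,[E0,E0+M@[-120.,0,0]]))
g=lambda i,x,y,w,h,s:cv2.resize(np.clip(i[y:y+h,x:x+w]*1.4,0,255).astype(np.uint8),None,fx=s,fy=s,interpolation=cv2.INTER_CUBIC)
cv2.imwrite('pics/m6.png',np.vstack([g(ims[0],140,220,120,75,4),g(ims[1],290,150,120,75,4)]))
```

```text
[-6.1  0.8  0.5]
26.1 [-0.1604688   0.44907639 -0.20738183] 49.89109935272802
side [[203.6 167.2]
 [302.  202.4]]
scene [[258.  143.2]
 [265.6 -23.2]]
[[173.21256426  52.56237324]
 [184.8494793  205.16273871]]
```

View pics/m6.png

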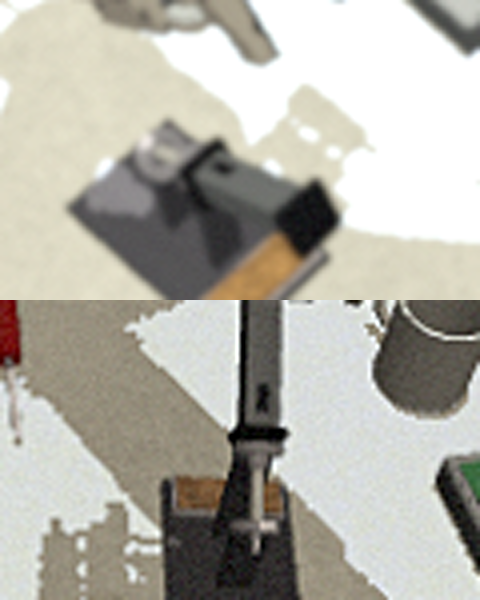

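The scene crop shows the flange at (258,137), against a predicted mouth at (258,143), and the shaft passing both rings with the tip at about row 212 (expected ~213). The side crop shows the iron seated with a slight sag. One closer wrist crop will check the flange gap.

Run:
```python
from h import *
s=bot.read_state();W=cam('wrist',s);M=eframe();i=cv2.imread('pics/post_wrist.png')
c=cv2.resize(np.clip(i[0:150,120:240]*1.6,0,255).astype(np.uint8),None,fx=4,fy=4,interpolation=cv2.INTER_CUBIC);cv2.imwrite('pics/m7.png',c)
Ms=M@R.from_euler('y',-5,degrees=True).as_matrix()
P=lambda p:((proj(W,p)-[120,0])*4).round().tolist()
print('ring0',P([E0+M@[0,18.,0],E0+M@[0,-18.,0],E0+M@[0,0,18.]]),'ring8',P([E0+M@[8.,0,18]]))
print('flange front/back top',P([E0+Ms@[x,y,19.] for x in(0,-5,-10) for y in(19.,-19)]))
print('tip',P([E0+Ms@[80.,0,0]]))
```

```text
ring0 [[116.0, 209.0], [310.0, 209.0], [185.0, 192.0]] ring8 [[181.0, 140.0]]
flange front/back top [[73.0, 202.0], [295.0, 202.0], [78.0, 234.0], [298.0, 234.0], [82.0, 266.0], [300.0, 265.0]]
tip [[161.0, -340.0]]
```

View pics/m7.png

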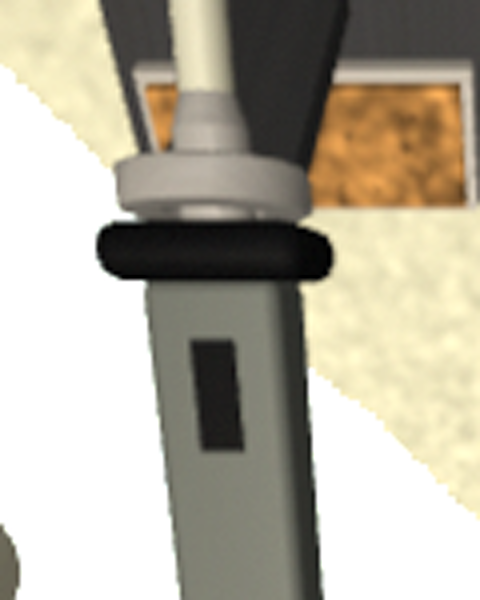

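The flange face sits about 2 mm off the ring, seated and sagging, and the shaft passes through both rings. That is within tolerance. Next is the button: I'll crop it from the chg and st1 images for triangulation.

Run:
```python
import cv2,numpy as np
def crop(n,x,y,w,h,s):
    im=np.clip(cv2.imread(f'pics/{n}.png')[y:y+h,x:x+w]*1.2,0,255).astype(np.uint8)
    return cv2.resize(im,None,fx=s,fy=s,interpolation=cv2.INTER_CUBIC)
cv2.imwrite('pics/m8.png',np.hstack([crop('chg',205,105,100,130,4),crop('st1',375,100,100,130,4)]))
```

```text
(no output)
```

View pics/m8.png

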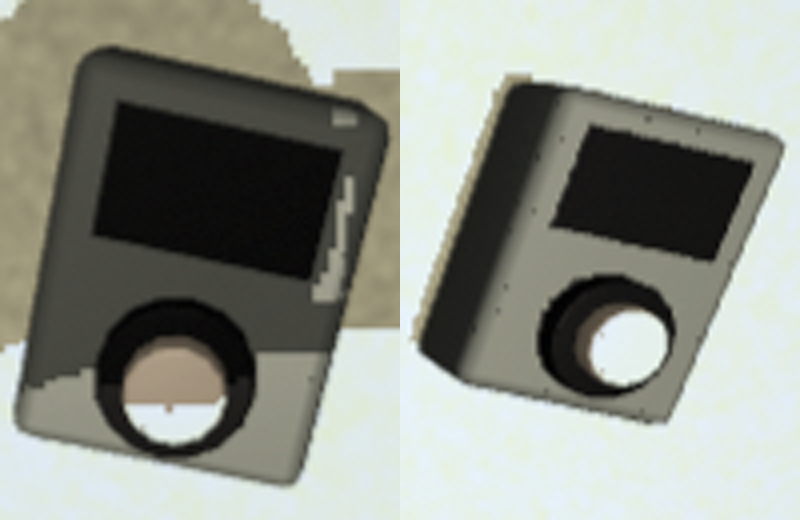

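The chg crop has the button's top disc at about (174,395), i.e. pixel (248.2,203.4). The st1 crop has it at about (630,347), i.e. pixel (432.2,186.5). I'll triangulate and press straight down with closed fingers, watching the force.

Run:
```python
from h import *
p,e=tri([ray(wc('chg'),(248.25,203.4)),ray(wc('st1'),(432.25,186.5))]);print(p.round(1),np.round(e,2))
z=p[2]
for n,uv in(('chg',(248.25,203.4)),('st1',(432.25,186.5))): print(plane(wc(n),uv,z),plane(wc(n),uv,57))
assert 46<z<68 and np.hypot(p[0]-525,p[1]-5)<20
q=down(0)
bot.move_gripper(0,10)
s=bot.read_state();bot.line_to(s['tcp_pos']+[-30,-100,60],200)
bot.move_ptp((p[0],p[1],z+35),q);bot.pause(.3)
b=bot.read_state()['contact_force'];h=z+8;bot.line_to((p[0],p[1],h),60)
F=0;hc=None
while h>z-16:
    h-=1;bot.line_to((p[0],p[1],h),15);s=bot.read_state();F=(s['contact_force']-b)[2]
    print(round(h,1),round(s['tcp_pos'][2],1),round(F,1),round(s['t'],2))
    if F>7: break
bot.pause(.1)
bot.line_to((p[0],p[1],z+60),80);s=bot.read_state();print(s['t'],s['contact_force'])
```

```text
[529.7   6.5  66.7] [0.17 0.17]
[529.8359489    6.47697569  66.71659552] [526.48759083   6.74135172  57.        ]
[529.48262566   6.41436691  66.71659552] [5.26730961e+02 4.03092306e-01 5.70000000e+01]
73.7 73.9 0.9 31.01
72.7 72.7 0.4 31.26
71.7 71.6 1.8 31.51
70.7 70.6 0.7 31.76
69.7 69.6 0.7 32.01
68.7 68.7 1.1 32.26
67.7 67.6 1.0 32.51
66.7 66.8 3.3 32.76
65.7 65.8 2.9 33.01
64.7 64.8 3.7 33.26
63.7 63.8 4.4 33.51
62.7 62.7 4.6 33.76
61.7 61.8 5.6 34.01
60.7 61.2 10.2 34.26
35.3333 [-0.3022589  -0.28975005 -0.20403528]
```

The button travelled 6 mm and bottomed at 10 N. I'll check that the iron hasn't moved, then hand in.

Run:
```python
from h import *
i=bot.camera('scene')[:,:,::-1];o=cv2.imread('pics/post_scene.png')
f=lambda a:(cv2.cvtColor(cv2.GaussianBlur(a[140:215,340:365],(3,3),0),cv2.COLOR_BGR2GRAY)<75)
a,b=f(i),f(o);print(a.sum(),b.sum(),(a^b).sum(),[np.argwhere(m).mean(0).round(2) for m in(a,b)])
print(bot.close_job())
```

```text
551 1046 501 [array([49.29, 11.03]), array([39.12, 12.36])]
the job is handed in; nothing more can be done
None
```

The iron is in its stand with its shaft through both eyelets, and I pressed the charger button fully in (6 mm travel, 10 N peak), then backed the arm clear and handed the job in. My last check that the iron hadn't moved was inconclusive: the before/after images differed, possibly because the arm's shadow had moved, and the job was handed in without resolving it.

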